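# Unhook the top mirror from a nested stack and seat it on three studs

## Robot

A 6-joint arm with a two-finger parallel gripper is mounted at the origin on a cart in front of the work surface, level with it; the furniture and walls round the work are solid. World frame = base frame: x ahead of the robot, y to its left, z up, the work surface at z = 0. Lengths are in m, angles in degrees, forces in N, time in s.
With the tool pointing down it reaches from about 0.325 to 0.85 m from the base axis. Payload 15.5 kg.
Tool frame: the origin (TCP) lies midway between the tips of the shut fingers; the grasp point (between the pads) lies 19 mm behind it; z points along the fingers, y is the line along which they close (so a half turn about z gives the same grasp; the last joint's range is limited). The gripper opens to 91 mm and grips with 3 to 60 N. Pads are 32 mm wide; open, the fingers measure 118 mm over their backs; the gripper's body (76 mm by 178 mm) begins 60 mm behind the grasp point.
Start: joints at [69.872, 28.281, 77.091, -0, 74.628, -5.472], TCP at [0.158, 0.605, 0.214] pointing down, gripper open.
Joint ranges: [-166.48, 166.48], [-47.26, 123.95], [12.59, 153.08], [-70.14, 250.14], [6.76, 159.57], [-176.63, 176.63]. Speed limits (degrees/s): [108.29, 108.29, 147.25, 172.46, 172.46, 172.46].

## Interface

Orientations are given as a 3x3 rotation matrix whose columns are the frame's x, y, z axes.
In Python, from bench import ctrl, vision gives the robot as it stands (ctrl), with the cameras (vision). Calls block until the motion is done:
- ctrl.goto(position, orientation): joint-space move of the TCP to a pose.
- ctrl.move_l(position, vel=0.15, ori=None, contact_N=None): straight line of the TCP; ori=None keeps the orientation; vel is the mean speed in m/s. With contact_N (N) it stops when the force on the tool has changed by that much, and returns True; else False.
- ctrl.movej(angles): joint-space move.
- ctrl.command_gripper(opening): opening from 0.0 (shut) to 1.0 (fully open); the grip force is fixed at half the most; returns when the fingers have stopped.
- ctrl.sleep(seconds).
- ctrl.ik(position, orientation): joint angles nearest the present ones, or None.
- vision.read_camera(name): name is "scene" or "top" or "wrist"; returns the picture (420x560x3 uint8, blue, green, red); there is no depth.
- vision.camera_params(name): a dict with "fx", "fy", "cx", "cy" (pixels), "D" ([k1, k2, p1, p2, k3] as OpenCV has them; the pictures are not rectified), "pose" (4x4, takes a point from camera to world coordinates); the wrist camera has in their place "T_tool_cam" (4x4, takes a point from camera to tool coordinates, whose origin is the TCP and whose axes are the flange's). Camera axes: x right, y up, looking along -z (the intrinsics and any distortion apply to the point x, -y, -z); pixel columns grow to the right and rows downward; lengths in m; the calibration is good to about 2 mm. A picture is of the moment at which its call begins: read the wrist's pose just before it. camera_params takes no time and is no camera call.
A pose or a line that the arm cannot do raises ctrl.MotionError and nothing moves.
- ctrl.sign_off(): hands the job in; it is judged then, once.
Readings, each from a call of its own:
- ctrl.current_t(): time.
- ctrl.current_q(): joint angles.
- ctrl.current_dq(): joint speeds.
- ctrl.current_effort(): joint torques, N m.
- ctrl.current_tool_pos(): TCP position.
- ctrl.current_eef_rot(): TCP orientation.
- ctrl.current_contact_force(): force on the tool from outside, world axes, zero at the start.
- ctrl.current_wrist_torque(): the same for the moment, N m.
- ctrl.current_grip_width(): opening from 0.0 (shut) to 1.0 (fully open).
- ctrl.current_grasp_force(): force on a finger pad.
Only numpy, scipy, OpenCV 4.12 (cv2) and the standard library are available. Lean on these libraries where they do the work, as an engineer would, in place of code of your own. Each camera call takes 0.05 s, during which the arm holds its last target. There are 200 camera calls.

## Task

Take the top saddle-shaped mirror off the nested stack on the blue stand and set it on the grey three-stud rest. Its hooked end catches under the mirror below, so first slide it lengthwise, toward that hooked end, until the hooks are clear, then lift it away without dragging up or shifting the two underneath. Set it down without dropping it, the right way up, centred over the rest's base plate and lengthwise along it, bearing on all three brass studs, let go, and leave the cork block and the chuck key alone.

Things in the scene. Friction and masses are not known exactly. Their poses are not given: they have to be found in the camera images.
- saddle_top: Top mirror of the stack, to be taken; polished steel, hat section: crown 36 mm wide, 140 mm long along x; walls splaying 14 degrees outward going down; flat brims 2.5 mm thick at y = 29 to 52 mm both sides. Origin: centre of the brims' underside, z up, crown top at z = 45 mm. About 160 g. Three equal mirrors nest 14 mm apart on rubber pads inside the crowns.
- top_hook (a point): Hooked (-x) end of the top mirror: here each brim turns down in a lip with a tongue pointing to +x, 8.5 mm under the end of the brim below, 2.5 mm spare height; the lip ends 19 mm below the brims' underside. Lifted straight up it drags the next one. Point: mirror frame x = -74, y = 0, z = 0 mm. Pushed 9 mm or more (15 to 30 is comfortable) toward its own -x it is free to lift straight off.
- top_plain_end (a point): Plain (+x) end of the top mirror, at the crown's top edge: mirror frame x = 70, y = 0, z = 45 mm. Push here toward -x; it slides easily with light friction. Touch it less than 14 mm below the crown top: the ends of the mirrors below lie flush under it.
- top_grip (a point): Place to pinch the top mirror across its crown walls, mirror frame x = 0, y = 0, z = 17 mm: 51 mm wide here (36 mm at the crown top); the brims lie 14 mm below. Closing direction: the mirror's y.
- saddle_next: The mirror below the top one, of the same form, turned end for end (its hooked lips under the top one's plain end; its x is oppopoint). Its origin lies 14 mm below the top one's. Must stay.
- saddle_bottom: The lowest of the three mirrors, of the same form, turned like the top one, its origin 28 mm below it. Must stay.
- stack_stand: Fixed blue stand under the stack: base plate 150 x 104 x 6 mm with a central rib along x. Origin: centre of the underside, on the bench. The bottom mirror's origin lies 28 mm above it, the top one's 56 mm (crown top 101 mm above the bench). x and yaw as the top mirror's at the start. A tall blue lathe stands farther back, from x = 0.62 m, y = 0.05 to 0.3 m.
- rest: Fixed grey rest: base plate 140 (x) x 104 (y) x 8 mm, the size of a mirror, with three upright dome-topped brass studs, 36 mm above the bench. Origin: centre of the underside, on the bench. Seated, a mirror's origin is 36 mm above the rest's, its long axis along the rest's x (either way round) and its two brims on the studs.
- stud_a: Brass stud of the rest, 10 mm across, at x = 40, y = 40 mm of the rest. Origin: its foot, 8 mm above the bench; its top is 28 mm higher.
- stud_b: The same, at x = -40, y = 40 mm of the rest.
- stud_c: The same, at x = 0, y = -40 mm of the rest.
- cork: Loose brown cork block, 45 x 70 x 28 mm, a bystander on the black pad (36 mm thick) in the middle of the bench. Origin: centre of the underside.
- key: Loose T-shaped steel chuck key, 66 x 72 x 18 mm, a bystander on the black pad. Origin: centre of the underside.

How it is judged (in metres and radians):
On the way, in this order (a step that is already met when the one before it is completed fails the run):
1. the top mirror is slid off its hooks, toward its hooked end by 9 mm or more, still low in the nest (x of saddle_top in the frame of saddle_next above 0.009 m and z of saddle_top in the frame of saddle_next below 0.024 m), for 0.1 s.
2. it is lifted at least 40 mm above the next mirror (z of saddle_top in the frame of saddle_next above 0.04 m), for 0.1 s.
At the end, for the whole second after the job is handed in: The top mirror rests the right way up and level (2 degrees) on the rest, centred within 10 mm and lengthwise along it within 0.15 rad (either way round), at rest and bearing on each of the three studs; the other two mirrors are within 10 mm of where they were (horizontal distance between saddle_top and rest below 0.01 m and angle between the x axis of saddle_top and the x axis of rest, either way round below 0.15 rad and angle between saddle_top's own z axis and vertical below 0.04 rad and height (world z) of saddle_top between 0.033 and 0.039 m and linear speed of saddle_top below 0.02 m/s and contact force between saddle_top and stud_a above 0.05 N and contact force between saddle_top and stud_b above 0.05 N and contact force between saddle_top and stud_c above 0.05 N and distance of each of saddle_next, saddle_bottom from where it was at the start of the episode below 0.01 m); the robot touches nothing.
It fails at once if one of the two lower mirrors is dragged up or shifted by more than 10 mm (distance of any of saddle_next, saddle_bottom from where it was at the start of the episode above 0.01 m).
It fails at once if the mirror is dropped (moves at more than 0.5 m/s, a fall of over a centimetre, while not held) (contact force between the fingers and saddle_top below 0.05 N and linear speed of saddle_top above 0.5 m/s).
It fails at once if the cork block or chuck key is moved by more than 30 mm (distance of any of cork, key from where it was at the start of the episode above 0.03 m).
It also fails if it takes over 56 s, if anything falls off the work surface, if the arm or the gripper's body presses on something with over 40 N, if the wrist force passes 120 N, or if a joint passes its speed limit or range.

## Working session

There is one attempt and no reset: what is moved stays moved. The work goes in short steps, each a Python script; the robot and the scene stay as the last script left them, time stands still between calls to the robot, and variables do not carry over. Pictures are saved under pics/ and viewed, at most 11 in all, crops included, and the job is handed in when it is done.

```bash
mkdir -p pics; ls
python3 - <<'E'
from bench import ctrl, vision
import cv2,numpy as np
np.set_printoptions(precision=4,suppress=True)
ims=[]
for n in("scene","top","wrist"):
    im=vision.read_camera(n); cv2.imwrite(f"pics/{n}0.png",im)
    p=vision.camera_params(n); print(n,p)
print(ctrl.current_t(),ctrl.current_eef_rot())
E
```

```text
bench.py
pics
scene {'fx': 401.79637943909205, 'fy': 401.79637943909205, 'cx': 274.56909596761204, 'cy': 218.37136341419682, 'D': array([-0.1132,  0.    ,  0.    ,  0.    ,  0.    ]), 'pose': array([[ 0.8359,  0.2338, -0.4966, -0.0514],
       [-0.5484,  0.3178, -0.7735, -0.93  ],
       [-0.023 ,  0.9189,  0.3939,  0.548 ],
       [ 0.    ,  0.    ,  0.    ,  1.    ]])}
top {'fx': 472.9628337773554, 'fy': 472.9628337773554, 'cx': 281.9463942165703, 'cy': 214.69949053683905, 'D': array([-0.1554,  0.    ,  0.    ,  0.    ,  0.    ]), 'pose': array([[-0.0127,  0.9886, -0.15  ,  0.2728],
       [-0.9999, -0.0136, -0.0052, -0.0494],
       [-0.0072,  0.15  ,  0.9887,  1.6881],
       [ 0.    ,  0.    ,  0.    ,  1.    ]])}
wrist {'fx': 354.05118376409877, 'fy': 354.05118376409877, 'cx': 282.1763087435461, 'cy': 206.20773603604974, 'D': array([-0.0272,  0.    ,  0.    ,  0.    ,  0.    ]), 'T_tool_cam': array([[-0.0009,  0.9624,  0.2715,  0.077 ],
       [ 1.    ,  0.0008,  0.0003,  0.0007],
       [ 0.0001,  0.2715, -0.9624, -0.1704],
       [ 0.    ,  0.    ,  0.    ,  1.    ]])}
0.15 [[-0.9674  0.2531 -0.0003]
 [ 0.2531  0.9674 -0.0009]
 [ 0.0001 -0.0009 -1.    ]]
```

View pics/top0.png

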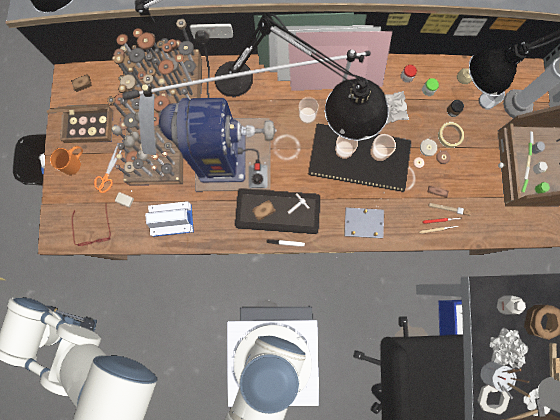

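View pics/scene0.png

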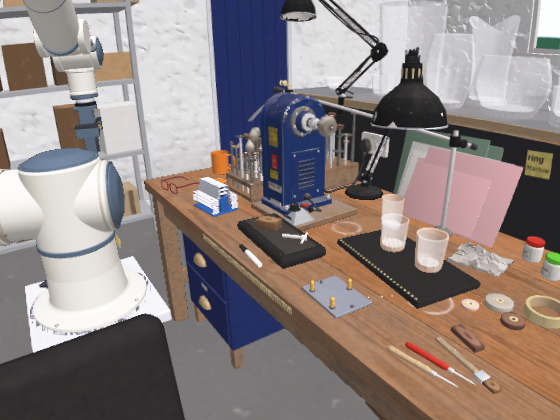

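The top view shows the stack at about (168,218), the rest at (365,222) and the black pad at (278,210). I'll cast rays for rough positions, then look at both with the wrist camera.

```bash
cat > h.py <<'E'
import cv2,numpy as np
from bench import ctrl, vision
np.set_printoptions(precision=4,suppress=True)
def cam(n,tp=None,R=None):
    p=vision.camera_params(n); K=np.array([[p['fx'],0,p['cx']],[0,p['fy'],p['cy']],[0,0,1.]])
    if n=='wrist':
        T=np.eye(4);T[:3,:3]=R;T[:3,3]=tp;P=T@p['T_tool_cam']
    else:P=p['pose']
    return K,p['D'],P
def ray(px,z,c):
    K,D,P=c; u=cv2.undistortPoints(np.float64(px).reshape(-1,1,2),K,D).reshape(-1,2)
    d=np.c_[u[:,0],-u[:,1],-np.ones(len(u))]@P[:3,:3].T; o=P[:3,3]
    return o+d*((z-o[2])/d[:,2])[:,None]
def proj(X,c):
    K,D,P=c; x=(np.atleast_2d(X)-P[:3,3])@P[:3,:3]
    return cv2.projectPoints(x*[1,-1,-1],np.zeros(3),np.zeros(3),K,D)[0].reshape(-1,2)
def snap(name):
    R=np.array(ctrl.current_eef_rot());tp=np.array(ctrl.current_tool_pos())
    im=vision.read_camera('wrist');cv2.imwrite(f'pics/{name}.png',im)
    np.savez(f'pics/{name}.npz',R=R,tp=tp);return im
def load(name):
    d=np.load(f'pics/{name}.npz');return cv2.imread(f'pics/{name}.png'),cam('wrist',d['tp'],d['R'])
def down(yaw):  # tool y axis (closing) at angle yaw from world x
    a=np.radians(yaw);y=np.array([np.cos(a),np.sin(a),0]);z=np.array([0,0,-1.]);return np.c_[np.cross(y,z),y,z]
E
python3 - <<'E'
from h import *
c=cam('top')
print(ray([[168,218]],.1,c),ray([[365,222]],.01,c),ray([[278,210]],.036,c))
im=cv2.imread('pics/top0.png')
a=cv2.resize(im[190:250,135:205],None,fx=8,fy=8,interpolation=cv2.INTER_CUBIC)
cv2.imwrite('pics/c1.png',a)
E
```

```text
[[0.5078 0.3499 0.1   ]] [[ 0.4969 -0.3387  0.01  ]] [[ 0.5406 -0.027   0.036 ]]
```

View pics/c1.png

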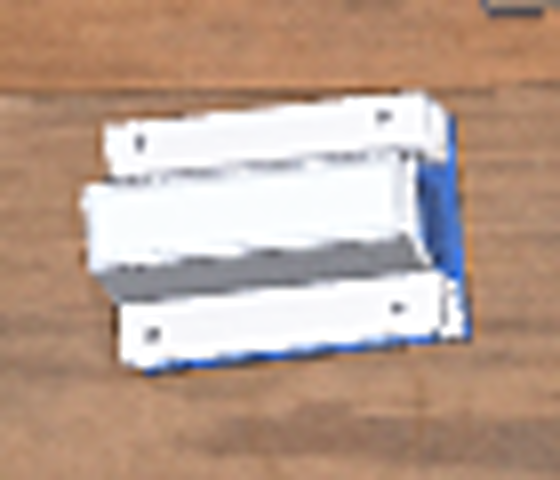

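Run:
```python
from h import *
for yaw in(0,180):
    for p in([.507,.35,.28],[.5,-.34,.2]): print(yaw,p,ctrl.ik(p,down(yaw)))
ctrl.goto([.507,.30,.28],down(0)); a=snap('w1')
ctrl.goto([.507,.39,.28],down(180)); b=snap('w2')
print(ctrl.current_t())
cv2.imwrite('pics/w12.png',cv2.resize(np.vstack([a,b]),(448,672))[:600] if 0 else cv2.resize(np.hstack([a,b]),(800,300)))
```

```text
0 [0.507, 0.35, 0.28] [29.0671 24.4953 72.9981 -0.     82.5066 29.0671]
0 [0.5, -0.34, 0.2] [-39.8725  27.395   81.1104  -0.      71.4946 -39.8725]
180 [0.507, 0.35, 0.28] [  29.0671   24.4953   72.9981   -0.       82.5066 -150.9329]
180 [0.5, -0.34, 0.2] [-39.8725  27.395   81.1104  -0.      71.4946 140.1275]
4.6083
```

View pics/w12.png

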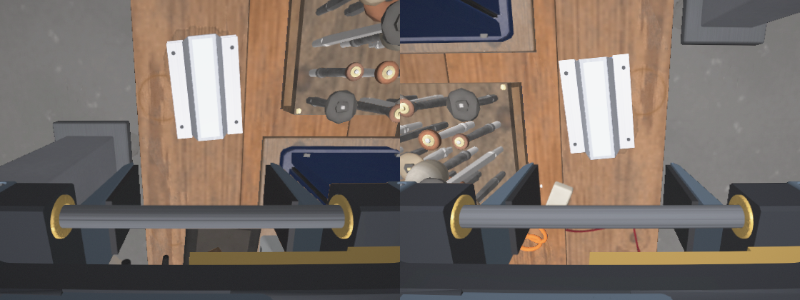

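Run:
```python
from h import *
a,ca=load('w1');b,cb=load('w2')
f=lambda i,x,y:cv2.resize(i[y:y+190,x:x+130],None,fx=3,fy=3,interpolation=cv2.INTER_CUBIC)
cv2.imwrite('pics/c2.png',np.hstack([f(a,225,30),f(b,215,55)]))
```

```text
(no output)
```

View pics/c2.png

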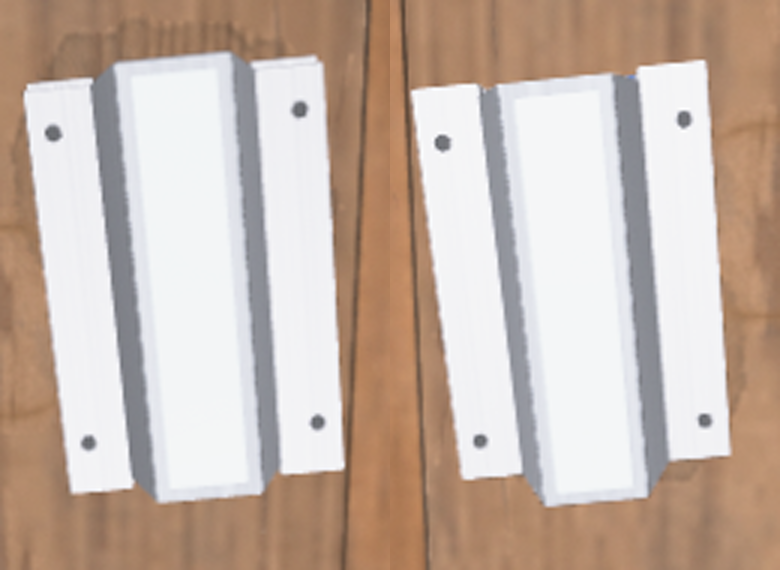

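Run:
```python
from h import *
pts={'w1':((225,30),[[115,62],[230,53],[160,501],[262,492]],[[25,87],[323,62],[72,493],[343,468]],[[53,133],[300,109],[88,443],[317,422]]),
'w2':((215-130,55),[[497,86],[611,75],[547,505],[646,495]],[[412,91],[705,61],[463,479],[730,455]],[[442,143],[684,119],[480,441],[705,420]])}
for n,(o,cr,br,dt) in pts.items():
    _,c=load(n)
    print(n)
    for P,z in((cr,.101),(br,.0585),(dt,.0585)):
        W=ray(np.float64(P)/3+o,z,c); print(W[:,:2], 'mean',W.mean(0)[:2],'len',np.linalg.norm(W[0]-W[2]),np.linalg.norm(W[1]-W[3]),'wid',np.linalg.norm(W[0]-W[1]),np.linalg.norm(W[2]-W[3]),'ang',np.degrees(np.arctan2(*(W[0]+W[1]-W[2]-W[3])[[1,0]])))
a,ca=load('w1');b,cb=load('w2')
# end close-ups
f=lambda i,x,y:cv2.resize(i[y:y+36,x:x+130],None,fx=6,fy=6,interpolation=cv2.INTER_CUBIC)
t=cv2.imread('pics/scene0.png');s=cv2.resize(t[165:225,180:250],(780,420),interpolation=cv2.INTER_CUBIC)[:,:780]
q=np.vstack([f(a,225,36)[:,:780],s*1])[:600]
q=np.vstack([cv2.resize(f(a,225,36),(780,150)) ,cv2.resize(f(b,215,65),(780,150)),s[:290]])
cv2.imwrite('pics/c3.png',np.clip(q.astype(float)**2/255,0,255).astype(np.uint8))
```

```text
w1
[[0.4891 0.4263]
 [0.5242 0.4289]
 [0.5025 0.288 ]
 [0.5371 0.2912]] mean [0.5132 0.3586] len 0.1389986658349523 0.1383677819739616 wid 0.035181922739312095 0.034673593088302875 ang 95.46081137769158
[[0.4558 0.4243]
 [0.5582 0.4325]
 [0.4687 0.2803]
 [0.5712 0.2901]] mean [0.5135 0.3568] len 0.144638518239481 0.14298280511243866 wid 0.10272408209044478 0.10298126335908156 ang 95.13858002677394
[[0.4651 0.4093]
 [0.5508 0.4173]
 [0.4751 0.2996]
 [0.5607 0.3076]] mean [0.5129 0.3584] len 0.11019297417950036 0.11008646957027175 wid 0.08609984498827601 0.08593710254835404 ang 95.1871060856803
w2
[[0.5363 0.2932]
 [0.5007 0.29  ]
 [0.5224 0.4311]
 [0.4881 0.4275]] mean [0.5119 0.3605] len 0.1385624556680099 0.13804037069980998 wid 0.03574289757305374 0.03445824866754584 ang -84.50772101417803
[[0.5698 0.2923]
 [0.4672 0.2825]
 [0.5566 0.4347]
 [0.4538 0.4252]] mean [0.5118 0.3587] len 0.14305746272258812 0.1433702305045226 wid 0.10302412736501936 0.10322633498506695 ang -84.67705824191245
[[0.5599 0.3099]
 [0.4741 0.3019]
 [0.5496 0.4195]
 [0.4638 0.4114]] mean [0.5118 0.3607] len 0.11010471687184026 0.10998379857823512 wid 0.0861281025971303 0.08616772285195679 ang -84.61610245470114
```

View pics/c3.png

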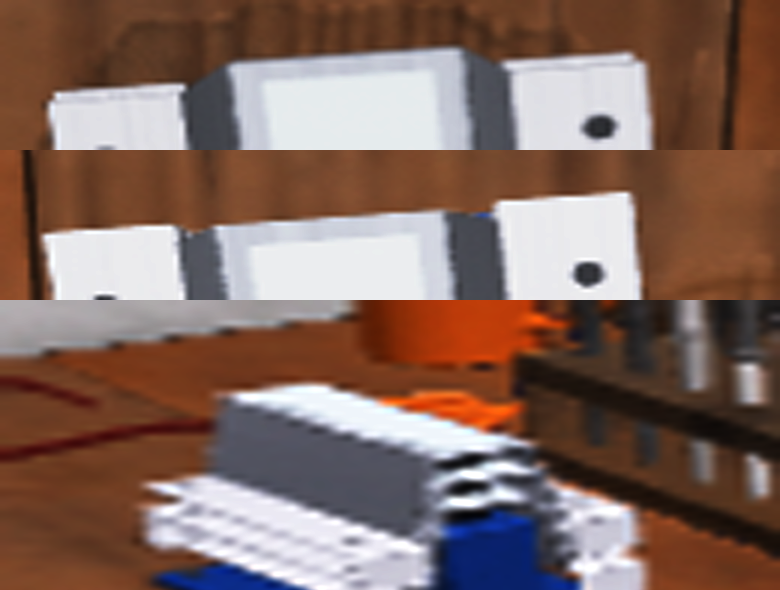

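View w1 (+y end) shows a thin strip beyond the brim ends, which is the next mirror's lip lying lower. The scene crop's near end, around (390,570) and (600,510), shows the top brim turning down in a lip. The brims also reach about 4 mm past the crown at -y only, so the hooked end is at -y. The centre is about (0.512, 0.360) with the plain end pointing at 95.3°. Next I measure the rest with the wrist camera.

Run:
```python
from h import *
ctrl.move_l([.42,.33,.28],vel=.3)
ctrl.move_l([.42,-.36,.28],vel=.4)
ctrl.goto([.50,-.37,.26],down(0)); ctrl.sleep(.2); a=snap('w3')
print(ctrl.current_t())
cv2.imwrite('pics/w3v.png',a)
```

```text
Traceback (most recent call last):
host.MotionError: the arm cannot follow that straight line within its joint ranges
```

Run:
```python
from h import *
print(ctrl.current_tool_pos(),ctrl.current_t())
ctrl.goto([.42,.30,.28],down(0))
ctrl.move_l([.42,-.36,.28],vel=.35)
ctrl.goto([.50,-.37,.26],down(0)); ctrl.sleep(.2); a=snap('w3')
print(ctrl.current_t())
cv2.imwrite('pics/w3v.png',a)
```

```text
[0.4198 0.3299 0.2806] 5.1083
10.7417
```

View pics/w3v.png

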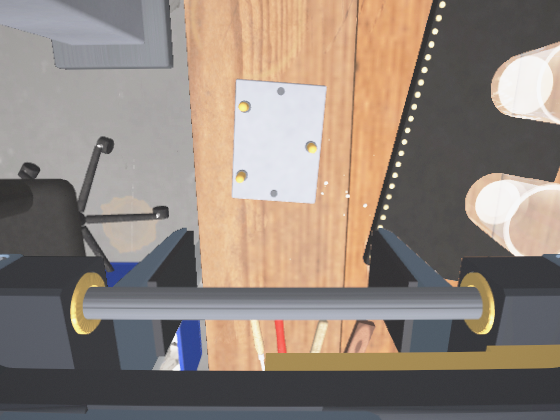

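The rest's plate has corners near (237,80), (326,86), (315,203), (233,198), and the studs are at (244,106), (240,176) and (312,148). Now I measure it by mask.

```bash
cat > rest.py <<'E'
from h import *
im,c=load('w3')
roi=np.zeros(im.shape[:2],np.uint8);roi[70:215,220:340]=255
hsv=cv2.cvtColor(im,cv2.COLOR_BGR2HSV)
m=(((hsv[...,1]<50)&(hsv[...,2]>100))*255).astype(np.uint8)&roi
m=cv2.morphologyEx(m,cv2.MORPH_OPEN,np.ones((3,3)))
k=max(cv2.findContours(m,0,cv2.CHAIN_APPROX_NONE)[0],key=cv2.contourArea)
W=ray(k.reshape(-1,2),.008,c)
r=cv2.minAreaRect((cv2.convexHull(np.float32(W[:,:2]*1000))));print('plate mm',r)
y=(((hsv[...,0]>18)&(hsv[...,0]<34)&(hsv[...,1]>140)&(hsv[...,2]>120))*255).astype(np.uint8)&cv2.erode(cv2.drawContours(np.zeros_like(roi),[cv2.convexHull(k)],0,255,-1),np.ones((9,9)))
n,_,st,ce=cv2.connectedComponentsWithStats(y)
S=np.array([ray(ce[i],.033,c)[0,:2] for i in range(1,n) if st[i,4]>15]);print(S,st[1:,4])
S=S[np.argsort(S[:,0])] # a/b pair share low x
mid=(S[0]+S[1])/2;o=(mid+S[2])/2;d=S[0]-S[1];print('centre',o,'pair dist',np.linalg.norm(d),np.linalg.norm(mid-S[2]),'axis',np.degrees(np.arctan2(d[1],d[0])))
E
python3 rest.py
```

```text
plate mm ((492.89031982421875, -334.9919128417969), (139.60569763183594, 103.74637603759766), 85.79237365722656)
[] []Traceback (most recent call last):
  File "rest.py", line 13, in <module>
    S=S[np.argsort(S[:,0])] # a/b pair share low x
                   ~^^^^^
IndexError: too many indices for array: array is 1-dimensional, but 2 were indexed
```

Run:
```python
from h import *
_,c=load('w3')
W=ray([[244,106],[240,176],[312,148]],.034,c)[:,:2];m=(W[0]+W[1])/2
print((m+W[2])/2,np.linalg.norm(W[0]-W[1]),np.linalg.norm(m-W[2]))
# grasp: go back, descend
g=np.array([.5124,.3596]);R=down(5.3)
ctrl.move_l([.42,-.33,.27],vel=.35)
ctrl.move_l([.42,.33,.27],vel=.4)
ctrl.command_gripper(.78)
ctrl.goto([g[0],g[1],.15],R)
ctrl.move_l([g[0],g[1],.085],vel=.1)
hit=ctrl.move_l([g[0],g[1],.052],vel=.03,contact_N=3)
print(hit,ctrl.current_tool_pos(),ctrl.current_contact_force(),ctrl.current_grip_width(),ctrl.current_t())
```

```text
[ 0.4936 -0.3338] 0.07716543372517706 0.07817228435430093
True [0.5123 0.3595 0.0587] [ 0.7746 -1.1914  9.8353] 0.7773369923693354 16.1917
```

Run:
```python
from h import *
p=np.array([.5124,.3596,.0610])
ctrl.move_l(p,vel=.03)
ctrl.command_gripper(0.0)
print('grip',ctrl.current_grip_width()*91,ctrl.current_grasp_force(),ctrl.current_contact_force(),ctrl.current_wrist_torque())
u=np.array([-np.sin(np.radians(5.3)),np.cos(np.radians(5.3)),0])
ctrl.move_l(p-.020*u,vel=.04)
print(ctrl.current_grip_width()*91,ctrl.current_grasp_force(),ctrl.current_contact_force(),ctrl.current_tool_pos(),ctrl.current_t())
cv2.imwrite('pics/s1.png',vision.read_camera('scene'))
a=cv2.imread('pics/s1.png')[165:225,180:250];b=cv2.imread('pics/scene0.png')[165:225,180:250]
cv2.imwrite('pics/s1v.png',cv2.resize(np.hstack([b,a]),(800,345),interpolation=cv2.INTER_CUBIC))
```

```text
grip 54.53935201460398 28.858451284468174 [ 0.0335 -0.739  -1.8387] [-0.1013  0.0537  0.0158]
55.10651881793478 28.8591936416924 [-0.1187 -0.0793 -1.1222] [0.5144 0.3396 0.0611] 17.4917
```

View pics/s1v.png

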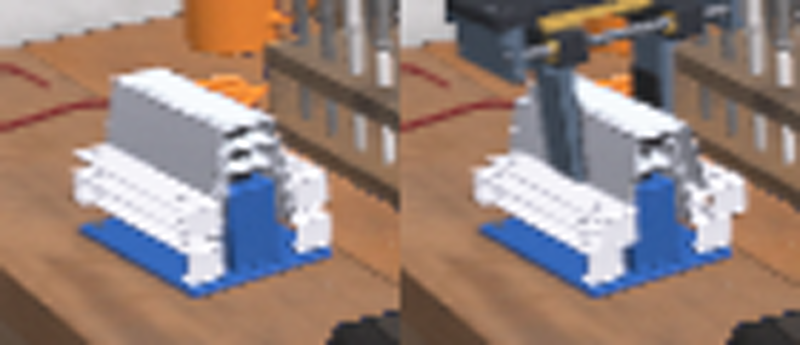

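The top crown and right brim have moved about 20 mm toward the near end. The lower lips and stand look unmoved. Lifting slowly, with a force check.

Run:
```python
from h import *
ctrl.sleep(.2)
p=np.array(ctrl.current_tool_pos())
hit=ctrl.move_l(p+[0,0,.012],vel=.03,contact_N=8); print(hit,ctrl.current_contact_force(),ctrl.current_grip_width()*91)
if not hit:
    ctrl.move_l(p+[0,0,.10],vel=.1); print(ctrl.current_contact_force(),ctrl.current_wrist_torque(),ctrl.current_grip_width()*91,ctrl.current_grasp_force())
    ctrl.move_l([.42,.33,.20],vel=.2)
    ctrl.sleep(.1)
    cv2.imwrite('pics/s2.png',vision.read_camera('scene'))
    snap('w4')
print(ctrl.current_tool_pos(),ctrl.current_t())
a=cv2.imread('pics/s2.png')[110:240,160:330]
cv2.imwrite('pics/s2v.png',cv2.resize(a,(780,596),interpolation=cv2.INTER_CUBIC))
```

```text
False [ 0.3745  0.2056 -1.3768] 54.662787972740105
[ 0.1792  0.4942 -1.5219] [-0.0739  0.0852 -0.0293] 54.57234211818286 28.8567247800529
[0.4208 0.33   0.1993] 20.1833
```

View pics/s2v.png

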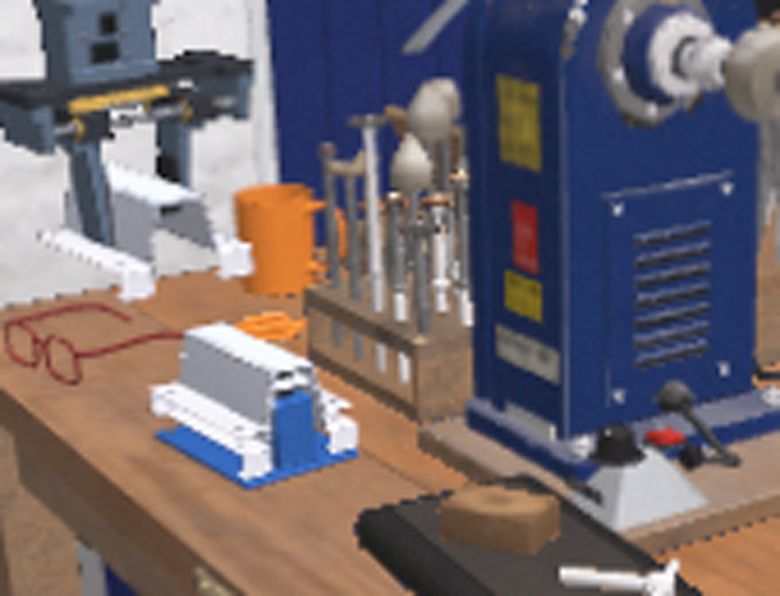

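Mirror held level with the hook lips at -y, and two mirrors remain on the stand. Carrying it to the rest.

Run:
```python
from h import *
t=np.array([.4930,-.3345]);R=down(-4.2)
ctrl.move_l([.42,-.32,.20],vel=.25)
ctrl.goto([*t,.12],R)
ctrl.move_l([*t,.050],vel=.07); ctrl.sleep(.2)
print(ctrl.current_contact_force(),ctrl.current_wrist_torque())
hit=ctrl.move_l([*t,.0375],vel=.012,contact_N=2.5)
print(hit,ctrl.current_tool_pos(),ctrl.current_contact_force(),ctrl.current_wrist_torque(),ctrl.current_grip_width()*91,ctrl.current_t())
cv2.imwrite('pics/s3.png',vision.read_camera('scene'))
a=cv2.imread('pics/s3.png')[225:335,270:410]
cv2.imwrite('pics/s3v.png',cv2.resize(a,(760,597),interpolation=cv2.INTER_CUBIC))
```

```text
[-0.8429  1.0425 -1.5138] [-0.0645  0.0872  0.0468]
True [ 0.493  -0.3345  0.0403] [-0.0183  0.1184  5.824 ] [0.0001 0.2333 0.0609] 54.75432349722479 25.5667
```

View pics/s3v.png

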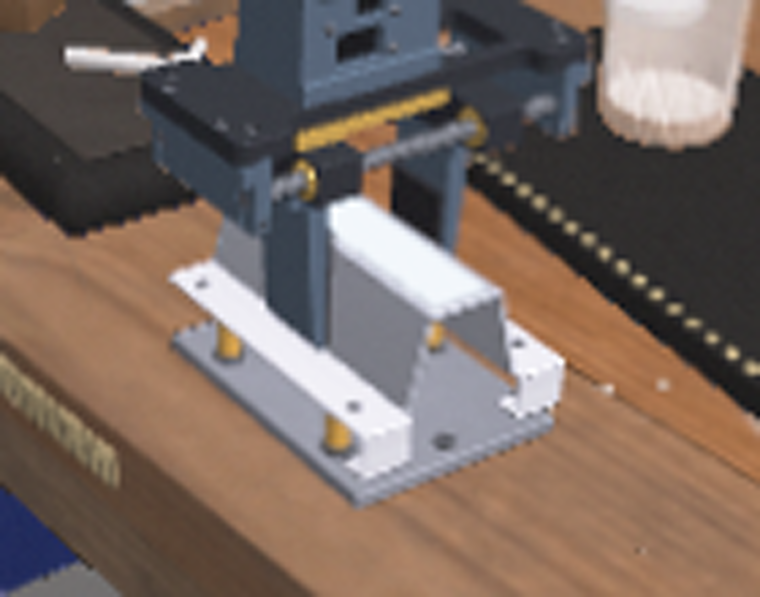

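The brims sit on the studs and are centred on the plate. Releasing, retreating straight up, then checking.

Run:
```python
from h import *
ctrl.command_gripper(.85)
t=np.array([.4930,-.3345])
ctrl.move_l([*t,.15],vel=.1)
ctrl.goto([.493,-.375,.26],down(0)); ctrl.sleep(.2)
a=snap('w5'); print(ctrl.current_t(),ctrl.current_contact_force())
s=vision.read_camera('scene')
cv2.imwrite('pics/e.png',np.hstack([cv2.resize(a[50:240,200:360],(400,475)),cv2.resize(s[250:330,290:380],(400,475))]))
```

```text
28.2 [ 0.126   0.125  -0.1167]
```

View pics/e.png

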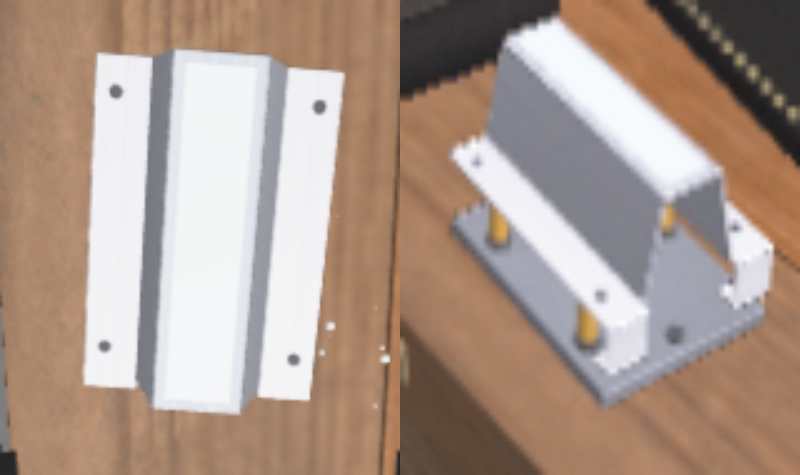

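The mirror sits level with its dots at crop (115,91), (319,107), (104,346) and (293,359). I check its centre from those and hand in if it is good.

Run:
```python
from h import *
_,c=load('w5')
P=np.float64([[115,91],[319,107],[104,346],[293,359]])*.4+[200,50]
W=ray(P,.0385,c)[:,:2]; m=W.mean(0); d=W[0]+W[1]-W[2]-W[3]
e=np.linalg.norm(m-[.4930,-.3345]); ang=np.degrees(np.arctan2(d[1],d[0]))
print(m,e,ang,np.linalg.norm(W[0]-W[2]),np.linalg.norm(W[1]-W[3]))
if e<.005 and abs(ang-85.8)<4: print(ctrl.sign_off())
```

```text
[ 0.4929 -0.334 ] 0.0005467300229518585 85.77471053529308 0.11005440903161254 0.10964685149312142
the job is handed in; nothing more can be done
None
```

The top mirror is on the rest, with its centre measured 0.5 mm from the rest's, its long axis lined up within 0.1° and its brims on the studs. The two lower mirrors looked unmoved in the pictures, and I handed the job in at about 28 s. No verdict came back, and the force on each stud could not be read.

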